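# Clear the capacitor chute, box and close, scan out

## Robot

A 6-joint arm with a two-finger parallel gripper is mounted at the origin on the work surface. World frame = base frame: x ahead of the robot, y to its left, z up, the work surface at z = 0. Lengths are in m, angles in rad, forces in N, time in s.
With the tool pointing down it reaches from about 0.3 to 0.825 m from the base axis. Payload 5.4 kg.
Tool frame: the origin (TCP) lies at the very end of the fingers, on their centre line; the grasp point (between the pads) lies 19 mm behind it; z points along the fingers, y is the line along which they close (so a half turn about z gives the same grasp; the last joint's range is limited). The gripper opens to 92 mm and grips with 3 to 60 N. Pads are 20 mm wide; open, the fingers measure 128 mm over their backs; the gripper's body (75 mm by 189 mm) begins 69 mm behind the grasp point.
Start: joints at [-1.461, 0.158, 1.597, -0, 1.386, -0.21], TCP at [0.181, -0.546, 0.215] pointing down, gripper open.
Joint ranges: [-2.91, 2.91], [-0.94, 2.29], [0.18, 2.7], [-1.29, 4.43], [0.17, 2.64], [-3, 3]. Speed limits (rad/s): [2.57, 2.57, 3.14, 3.14, 3.14, 3.14].

## Interface

Orientations are given as a rotation vector (axis times angle).
In Python, from workcell import bot gives the robot as it stands. Calls block until the motion is done:
- bot.goto(position, orientation): joint-space move of the TCP to a pose.
- bot.line_to(position, rot=None, max_speed=0.15): straight line of the TCP; rot=None keeps the orientation; max_speed is the mean speed in m/s.
- bot.set_joints(angles): joint-space move.
- bot.set_gripper(opening, newtons=None): opening from 0.0 (shut) to 1.0 (fully open); newtons is the grip in N (None keeps the last); returns when the fingers have stopped.
- bot.hold(seconds).
- bot.inverse_kinematics(position, orientation): joint angles nearest the present ones, or None.
- bot.read_camera(name): name is "side" or "top" or "wrist"; returns a dict with "pixels" (400x640x3 uint8, blue, green, red), "fx", "fy", "cx", "cy" (pixels), "R" (3x3) and "t" (3): a world point X has camera coordinates R X + t. Camera axes: x right, y down, z forward; pixel columns grow to the right and rows downward; lengths in m; the calibration is good to about 2 mm. A picture is of the moment at which its call begins. There is no depth.
A pose or a line that the arm cannot do raises bot.MotionError and nothing moves.
- bot.job_done(): hands the job in; it is judged then, once.
Readings, each from a call of its own:
- bot.current_clock(): time.
- bot.current_joints(): joint angles.
- bot.current_joint_vel(): joint speeds.
- bot.current_effort(): joint torques, N m.
- bot.current_ee_pos(): TCP position.
- bot.current_tool_rot(): TCP orientation.
- bot.current_contact_force(): force on the tool from outside, world axes, zero at the start.
- bot.current_ft_torque(): the same for the moment, N m.
- bot.current_opening(): opening from 0.0 (shut) to 1.0 (fully open).
- bot.current_grip_force(): force on a finger pad.
Only numpy, scipy, OpenCV 4.12 (cv2) and the standard library are available. Lean on these libraries where they do the work, as an engineer would, in place of code of your own. Each camera call takes 0.05 s, during which the arm holds its last target. There are 200 camera calls.

## Task

An over-long capacitor has jammed in the feed chute: lift it out and put it in the reject tray, so that the good ones behind it roll down; put every good one from the chute, and any that stands on the bench, into the black component box. Then lower the box's lid gently until it is fully shut, aim the scanner at the label on the box's side from a few fingers' breadth away and hold it steady for about two seconds, and lay the scanner back on the middle of its charging pad. Leave the solder spool, the wire coil and the flux jar where they are.

Things in the scene. Friction and masses are not known exactly. Their poses are not given: they have to be found in the camera images.
- chute: fixed aluminium gravity chute; round cans lie across it (axis along y) and roll down to the stop by themselves, one behind the other, when the way is free. Origin on the bench below the pick place; x points (level) the way it rises, z up. Floor slopes 16 degrees, 30 mm above the bench at the origin, 70 mm wide over all; 20 mm high stop plate at the low end
- pick (a point): the pick place: where the middle of a good can comes to rest against the stop; axes as the chute's. Side guides: 4 mm thick, 9 mm high above the floor, 49 mm apart here
- neck (a point): point on the chute's floor, 35 mm uphill of the pick place, where the guides have widened to 58 mm (they narrow from here to 49 mm within 14 mm downhill; still 9 mm high). From 38 mm further uphill a clear roof 42 mm above the floor covers the chute to its end, 230 mm from the pick place
- long_can: the jammed, over-long capacitor: dark can with flat ends, 35 mm across like the others but 55 mm long, about 80 g. It is stuck across the narrowing, some 45 mm uphill of the pick place, in the open part of the chute, free to be lifted straight up by its ends. Origin at its middle, y along its axis
- can1: a good capacitor: dark can with flat ends, 35 mm across, 45 mm long, 65 g. At the start it lies across the covered part of the chute, behind the jammed one. Origin at its middle, y along its axis
- can2: a good capacitor: dark can with flat ends, 35 mm across, 45 mm long, 65 g. At the start it lies across the covered part of the chute, behind the jammed one. Origin at its middle, y along its axis
- can3: a good capacitor: dark can with flat ends, 35 mm across, 45 mm long, 65 g. At the start it lies across the covered part of the chute, behind the jammed one (may be absent: reads None). Origin at its middle, y along its axis
- can4: a good capacitor: dark can with flat ends, 35 mm across, 45 mm long, 65 g. At the start it stands on end on the bench between the tray and the far edge (may be absent: reads None). Origin at its middle, y along its axis
- can5: a good capacitor: dark can with flat ends, 35 mm across, 45 mm long, 65 g. At the start it stands on end on the bench between the tray and the far edge (may be absent: reads None). Origin at its middle, y along its axis
- tray: the reject tray: a loose, open, shallow grey tray, 130 x 96 mm and 26 mm high, walls and floor 3 mm, 0.35 kg. Origin under its centre, x along its 130 mm side
- box: fixed black component box, 122 mm (x) by 168 mm (y), 62 mm high, walls and floor 4 mm. Three foam ribs on its floor (6 mm high, 4 mm thick, along x, at y = -40, 0, 40 mm) make four troughs, each for a can lying along x; any pose inside will do as long as the lid shuts. Origin under its centre, z up; hinge along the +x rim, label on the -y side
- lid (a joint): angle of the box's lid: 0 shut, about 1.7 to 1.88 standing open at the start, at most 1.9. The hinge is stiff: the lid stays where it is left (1 to 2 N at its free edge move it), so it must be followed all the way down and pressed shut
- lid_hinge (a point): middle of the hinge line on the box's +x rim, at the underside of the shut lid. Its axes turn with the lid: the lid is a plate 122 mm long (towards its -x), 168 mm wide, 4 mm thick (0 to 4 mm along its z; z is the normal of the outer face), with a 12 mm finger tab, 50 mm wide, in the middle of its free edge
- lid_edge (a point): middle of the lid's free edge, on its outer face, 122 mm from the hinge line (the tab goes 12 mm further); axes turn with the lid
- label: the label with bars on a 70 x 40 mm plate on the box's -y side, leaning back 35 degrees so that it faces outward and somewhat up. Origin at the middle of its face, 40 mm above the bench; z is the outward normal of the face, x along the plate
- scanner: hand-held stick scanner, 140 mm long, 0.16 kg: grey handle 32 x 32 mm (75 mm behind to 30 mm before the origin), then a black head 46 mm wide, 36 mm high, 35 mm long with a dark red window. Origin on the handle's axis near the centre of mass, 16 mm above the underside; x points forward along the beam, z up (button). It lies on its charging pad
- scanner_nose (a point): middle of the scanner's window, 65 mm in front of its origin; axes as the scanner's. The label is read while, for 1 s, the scanner is held still, the beam line passes within 15 mm of the label's middle, the window is 30 to 150 mm away and the beam is less than 45 degrees off square to the label's face (a level beam will do)
- pad_mid (a point): middle of the upper face of the scanner's charging pad, a fixed flat black mat 180 x 80 mm and 4 mm thick; x along its length
- solder_spool: bystander: metal solder spool standing on its flange, 64 mm across, 46 mm high; origin under its centre
- wire_coil: bystander: grey coil of wire lying flat, 130 mm across, 24 mm high; origin under its centre
- flux_jar: bystander: small amber jar, 52 mm across, 55 mm high; origin under its centre
Things that resemble listed ones, but are neither listed nor needed, are in the scene too. What is shaped like the scanner but green is not meant. Several things have the shape of the box; the one meant has the colours described above.

How it is judged:
By the outcome, as a careful person would: the job done as asked, in the order asked, and still so for the second after the job is handed in, with the robot touching nothing.
Of can3, can4, can5 only 1 to 2 are there at a start; the rules pass over those that are not, and their reading is None.
At some moment in a run one of tray, scanner may be knocked a few centimetres aside while the robot is not near it.
Once in a run the grip may slacken for a moment while it holds something.
It also fails if it takes over 200 s, if anything falls off the work surface, if the arm or the gripper's body presses on something with over 40 N, if the wrist force passes 120 N, or if a joint passes its speed limit or range.

## Working session

There is one attempt and no reset: what is moved stays moved. The work goes in short steps, each a Python script; the robot and the scene stay as the last script left them, time stands still between calls to the robot, and variables do not carry over. Pictures are saved under pics/ and viewed, at most 14 in all, crops included, and the job is handed in when it is done.

```bash
ls; mkdir -p pics; cat > h.py <<'E'
import numpy as np, cv2
from scipy.spatial.transform import Rotation as Ro
from workcell import bot
def snap(cam,name=None):
    d=bot.read_camera(cam)
    for k in("R","t"): d[k]=np.array(d[k])
    if name: cv2.imwrite(f"pics/{name}.png",d["pixels"])
    return d
def ray(d,u,v):
    r=d["R"].T@np.array([(u-d["cx"])/d["fx"],(v-d["cy"])/d["fy"],1.]); return -d["R"].T@d["t"],r/np.linalg.norm(r)
def onz(d,u,v,z):
    c,r=ray(d,u,v); return c+r*(z-c[2])/r[2]
def proj(d,X):
    p=d["R"]@np.array(X)+d["t"]; return p[0]/p[2]*d["fx"]+d["cx"],p[1]/p[2]*d["fy"]+d["cy"]
def tri(*obs):
    A=np.zeros((3,3));b=np.zeros(3)
    for d,u,v in obs:
        c,r=ray(d,u,v);P=np.eye(3)-np.outer(r,r);A+=P;b+=P@c
    return np.linalg.solve(A,b)
def down(yaw): # tool z down, tool y (closing) at angle yaw from world x.. y_tool=(cos,sin)
    y=np.array([np.cos(yaw),np.sin(yaw),0]);z=np.array([0,0,-1.]);x=np.cross(y,z)
    return Ro.from_matrix(np.c_[x,y,z]).as_rotvec()
E
python3 - <<'E'
from h import *
for c in("top","side"):
    d=snap(c,c+"0");print(c,d["fx"],-d["R"].T@d["t"])
print(bot.current_tool_rot(),bot.current_ee_pos(),bot.current_clock())
E
```

```text
pics
top 465.351018203283 [ 0.34386716 -0.00915632  1.21748451]
side 495.9370371263344 [ 0.40143097 -1.11347486  0.76074101]
[-3.09980448e+00 -4.99876335e-01 -1.51754643e-04] [ 0.18068024 -0.54527115  0.21370693] 0.1
```

View pics/top0.png

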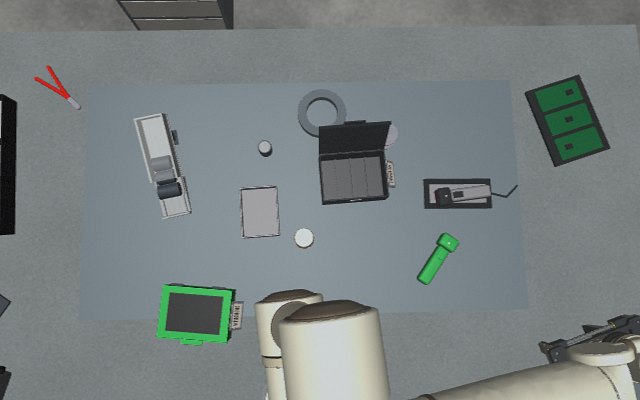

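View pics/side0.png

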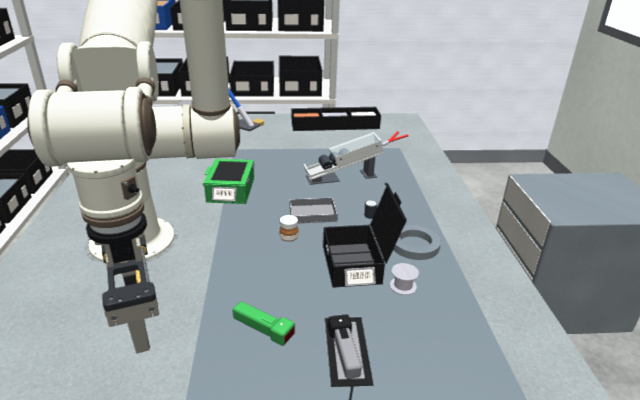

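The top view shows the chute with the jammed can at (168,188), the tray at (260,212) and one standing can at (265,148). The black box is at (353,178) and the scanner at (460,194), head to the left.

Look-alikes:
- Green box (198,313), green-insert box (567,120) and a black bin at far left (5,165), against the black box (353,178).
- Green scanner (437,260), against the grey one (460,194).
- Flux jar (304,238), against the standing can (265,148).

I choose the black box, the grey scanner and the dark can, and check them in a close crop.

```bash
python3 - <<'E'
import cv2,numpy as np
t=cv2.imread("pics/top0.png");s=cv2.imread("pics/side0.png")
a=cv2.resize(t[105:225,125:285],None,fx=2.5,fy=2.5,interpolation=cv2.INTER_CUBIC)
b=cv2.resize(t[105:225,310:470],None,fx=2.5,fy=2.5,interpolation=cv2.INTER_CUBIC)
c=cv2.resize(s[125:225,280:440],None,fx=2.5,fy=2.5,interpolation=cv2.INTER_CUBIC)
d=cv2.resize(s[225:325,280:440],None,fx=2.5,fy=2.5,interpolation=cv2.INTER_CUBIC)
cv2.imwrite("pics/crop1.png",np.vstack([np.hstack([a,b]),np.hstack([c,d])]))
E
```

```text
(no output)
```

View pics/crop1.png

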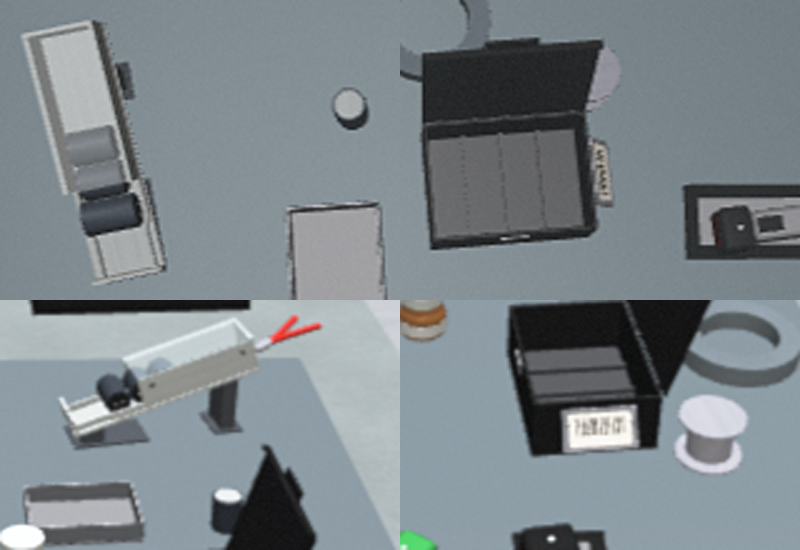

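The crop confirms the choice. The jammed can is at top pixel (169,190), with two good cans behind it under the roof. One dark can stands at (265,147), and the black box has a label on its right side. I'll compute rough poses, then hover with the wrist camera.

```bash
python3 - <<'E'
from h import *
d=snap("top");s=snap("side")
f=lambda u,v,ox=125,z=0:np.round(onz(d,ox+u/2.5-.3,105+v/2.5-.3,z),4)
print("long",f(111,212,125,.06),"ends",f(82,218,125,.06),f(140,210,125,.06))
print("stop",f(95,283,125,.045),f(165,268,125,.045))
print("can4",f(350,100,125,.045))
print("box rim FL FR BL BR",*[f(u-400,v,310,.062) for u,v in((430,248),(597,235),(424,124),(586,113))])
print("tray",*[np.round(onz(d,u,v,.026),3) for u,v in((240.5,187.5),(277.5,186),(243,238.5),(280,236.5))])
print("pad",*[np.round(onz(d,u,v,.004),3) for u,v in((424,179.5),(491,179),(424,209),(491,208.5))])
# label side view
m=s["pixels"][255:300,335:385];print("label rays",np.round(onz(s,359.7,276.5,.04),4))
print("jar",onz(d,304,238,.055))
# scanner head via dark / handle
E
cat > pose1.py <<'E'
E
python3 - <<'E'
import sys;sys.path.insert(0,'.')
import os;os.chdir('.')
from h import *
d=snap("top")
p=onz(d,169.1,189.5,.06)
a=np.radians(11.3)
yaw=np.pi/2+a
for k in(0,np.pi):
    print(bot.inverse_kinematics([p[0],p[1],.2],down(yaw+k)))
E
```

```text
long [0.5398 0.3358 0.06  ] ends [0.5343 0.3645 0.06  ] [0.5413 0.3069 0.06  ]
stop [0.4703 0.3548 0.045 ] [0.484  0.2849 0.045 ]
can4 [0.6547 0.0973 0.045 ]
box rim FL FR BL BR [ 0.4953 -0.0456  0.062 ] [ 0.5051 -0.214   0.062 ] [ 0.6226 -0.0426  0.062 ] [ 0.6311 -0.2083  0.062 ]
tray [0.547 0.162 0.026] [0.549 0.067 0.026] [0.415 0.156 0.026] [0.418 0.062 0.026]
pad [ 0.563 -0.321  0.004] [ 0.561 -0.501  0.004] [ 0.484 -0.317  0.004] [ 0.481 -0.495  0.004]
label rays [ 0.5731 -0.2272  0.04  ]
jar [4.11439883e-01 4.06456416e-04 5.50000000e-02]
[ 0.36668985  0.32366133  1.4305488   0.          1.38738252 -1.40132869]
[ 3.66689845e-01  3.23661334e-01  1.43054880e+00 -4.44089210e-16
  1.38738252e+00  1.74026397e+00]
```

```bash
python3 - <<'E'
from h import *
a=np.radians(11.3)
bot.goto([.53,.336,.24],down(np.pi/2+a))
d=snap("wrist","w1");print(-d["R"].T@d["t"],d["R"][2],d["fx"],bot.current_clock(),proj(d,[.5398,.3358,.06]))
E
```

```text
[0.45340882 0.31984913 0.40936849] [ 0.27299865  0.05437699 -0.96047638] 293.285289365102 3.6167 (np.float64(316.7473237074151), np.float64(189.01191927455992))
```

View pics/w1.png

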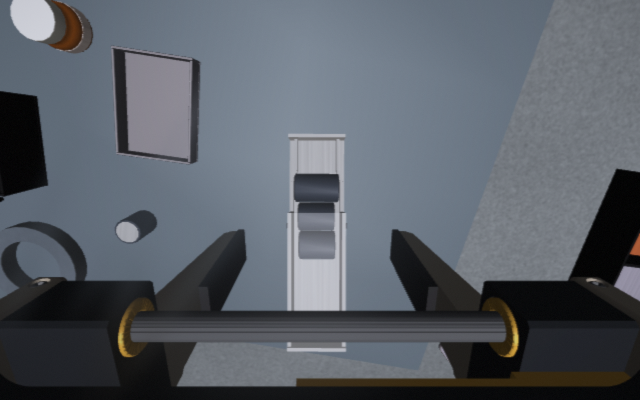

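The wrist view shows the jammed can at (316,187), spanning 293–339, within 2 px of the prediction. The chute lies straight along the image and the tray is intact at (155,105). I'll grasp it.

```bash
python3 - <<'E'
from h import *
a=np.radians(11.3);q=down(np.pi/2+a)
p=np.array([.538,.3355])
bot.set_gripper(1.0)
bot.line_to([*p,.12],q)
bot.line_to([*p,.0588],max_speed=.08)
print(bot.current_contact_force(),bot.current_ee_pos())
bot.set_gripper(.3,40);print(bot.current_opening(),bot.current_grip_force())
bot.line_to([*p,.16],max_speed=.1)
print(bot.current_opening(),bot.current_grip_force(),bot.current_contact_force())
bot.hold(.5)
d=snap("wrist","w2");t=snap("top","t2");print(bot.current_clock(),bot.current_opening())
cv2.imwrite("pics/w2c.png",np.hstack([d["pixels"][:300,90:500],cv2.resize(t["pixels"][130:250,120:290],(390,300))]))
E
```

```text
[-0.47283615  0.39683284  0.31257476] [0.53848712 0.33568063 0.05936652]
0.5937099725872292 39.99072253704071
0.5936230698164636 39.99023258686066 [ 0.22387185 -0.89535001 -1.70200769]
8.1083 0.5941198789009667
```

View pics/w2c.png

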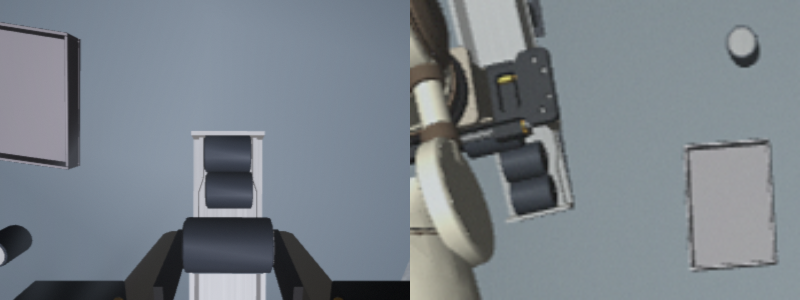

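The long can is held at opening 0.594, and both good cans have rolled to the stop. The tray hasn't moved. I'll go over it and check.

```bash
python3 - <<'E'
from h import *
bot.goto([.482,.112,.16],down(np.radians(2.6)))
print(bot.current_opening(),bot.current_grip_force(),bot.current_ee_pos())
d=snap("wrist","w3")
for x,y in((.547,.162),(.549,.067),(.415,.156),(.418,.062)): 
    u,v=proj(d,[x,y,.026]);print(u,v);cv2.circle(d["pixels"],(int(u),int(v)),3,(0,0,255),1)
cv2.imwrite("pics/w3.png",d["pixels"])
E
```

```text
0.593029479480222 39.99032378196716 [0.48232082 0.11229393 0.16024816]
382.87242588898994 146.9840927376278
375.42311026075294 233.0711466056579
253.91473682545882 146.81595951689962
257.7695869695752 232.15050255169322
```

View pics/w3.png

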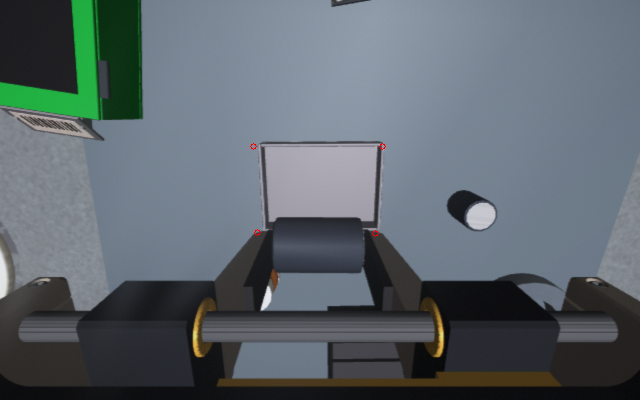

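The tray is at (261–381, 143–229), within 4 mm of the estimate. I'll lower the long can in, then pick the first good can.

```bash
python3 - <<'E'
from h import *
p=[.4845,.1135]
bot.line_to([*p,.06],max_speed=.15)
bot.line_to([*p,.022],max_speed=.05)
print(bot.current_contact_force(),bot.current_opening())
bot.set_gripper(.74);bot.hold(.2)
bot.line_to([*p,.16],max_speed=.15)
bot.set_gripper(1.0)
a=np.radians(11.3)
bot.goto([.49,.324,.20],down(np.pi/2+a))
d=snap("wrist","w4");print(proj(d,[.4969,.3245,.048]),bot.current_clock())
t=snap("top","t4");cv2.imwrite("pics/w4c.png",np.hstack([d["pixels"][:300,90:500],cv2.resize(t["pixels"][130:250,220:390],(390,300))]))
E
```

```text
[ 0.15249017 -0.21673462 -1.09747581] 0.5915890739919966
(np.float64(317.58731807835767), np.float64(193.08429069167994)) 14.55
```

View pics/w4c.png

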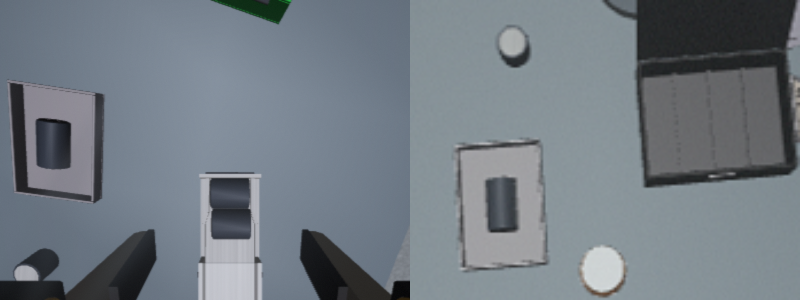

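Both goods are at the pick place, with the lower one at full-image (320,193) as predicted, and the long can lies in the tray. I'll pick good can 1 and box it.

```bash
cat >> h.py <<'E'
A=np.radians(11.3); QC=down(np.pi/2+A); BY=np.radians(2.8); BC=np.array([.5635,-.1276]); QB=down(np.pi/2+BY)
def box(x,y): return BC+np.array([[np.cos(BY),-np.sin(BY)],[np.sin(BY),np.cos(BY)]])@[x,y]
PICK=np.array([.4965,.3255])
def pick():
    bot.set_gripper(1.0)
    bot.goto([*PICK,.11],QC); bot.line_to([*PICK,.0465],max_speed=.08)
    print("pick",bot.current_contact_force(),bot.current_ee_pos())
    bot.set_gripper(.2,40);print(bot.current_opening(),bot.current_grip_force())
    bot.line_to([*PICK,.16],max_speed=.12);print(bot.current_opening(),bot.current_grip_force())
    return bot.current_opening()>.4
def place(x,y,z):
    bot.goto([.45,.05,.2],QB); 
    p=box(x,y); bot.goto([*p,.16],QB);o=bot.current_opening();print("over box",o,bot.current_grip_force(),bot.current_ee_pos())
    if o<.3: return False
    bot.line_to([*p,.06],max_speed=.12)
    zz=.06
    while zz>z:
        zz-=.002; bot.line_to([*p,zz],max_speed=.05)
        f=bot.current_contact_force()
        if f[2]>3: break
    print("put",zz,f,bot.current_opening())
    bot.set_gripper(.62);bot.hold(.2);bot.line_to([*p,.16],max_speed=.15);return True
E
python3 - <<'E'
from h import *
if pick(): print(place(-37,-20,.027))
bot.goto([.45,0.02,.2],QB)
t=snap("top");d=snap("side");w=snap("wrist")
print(bot.current_clock())
cv2.imwrite("pics/c5.png",np.vstack([np.hstack([cv2.resize(t["pixels"][110:220,130:290],(400,275)),cv2.resize(t["pixels"][110:220,300:460],(400,275))]),
 np.hstack([cv2.resize(w["pixels"],(400,250)),cv2.resize(d["pixels"][150:300,260:500],(400,250))])]))
E
```

```text
pick [-0.35793733 -0.3211277   0.40831621] [0.49698379 0.32569013 0.04700464]
0.4853374385766695 39.999518394470215
0.48294019917812836 39.99916434288025Traceback (most recent call last):
  File "<stdin>", line 2, in <module>
  File "h.py", line 35, in place
    p=box(x,y); bot.goto([*p,.16],QB);o=bot.current_opening();print("over box",o,bot.current_grip_force(),bot.current_ee_pos())
                ~~~~~~~~^^^^^^^^^^^^^
workcell.MotionError: the arm cannot take that pose within its joint ranges
```

```bash
sed -i 's/@\[x,y\]/@[x\/1e3,y\/1e3]/' h.py
cat > look.py <<'E'
from h import *
def look(n):
    t=snap("top");d=snap("side");w=snap("wrist")
    cv2.imwrite(f"pics/{n}.png",np.vstack([np.hstack([cv2.resize(t["pixels"][110:220,130:290],(400,275)),cv2.resize(t["pixels"][110:220,300:460],(400,275))]),
     np.hstack([cv2.resize(w["pixels"],(400,250)),cv2.resize(d["pixels"][150:300,260:500],(400,250))])]));print(bot.current_clock())
E
python3 - <<'E'
from look import *
print(place(-37,-20,.027))
bot.goto([.45,0.02,.2],QB)
look("c5")
E
```

```text
over box 0.4830025700348844 39.99924838542938 [ 0.52742653 -0.14826443  0.16008058]
put 0.025999999999999968 [ 5.85829466 -0.76470785  2.41836038] 0.48220712683135514
True
28.0917
```

View pics/c5.png

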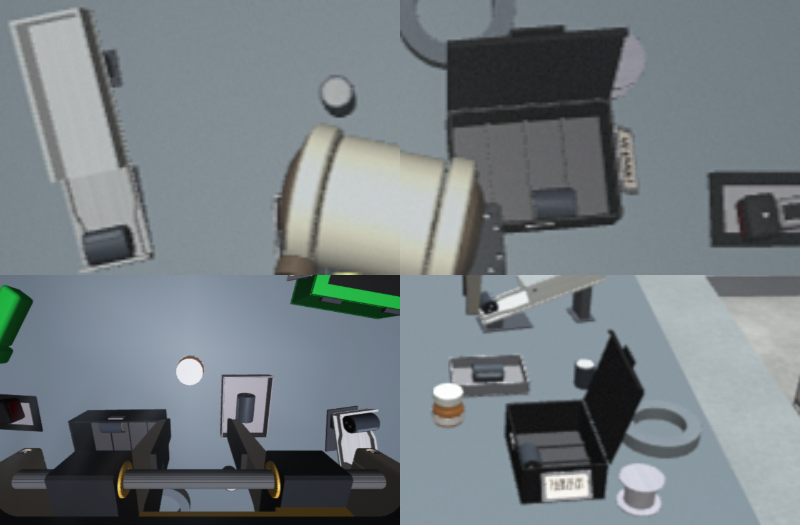

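Can 1 lies against the box's front wall at picture (555,203), and can 2 waits at the stop at (108,245). Everything else is in place. Next is can 2.

```bash
python3 - <<'E'
from look import *
if pick(): print(place(2,-20,.027))
bot.goto([.45,0.02,.2],QB)
bot.set_gripper(1.0)
bot.goto([.60,.09,.2],down(np.pi/2))
w=snap("wrist");print([proj(w,[.6547,.0973,z]) for z in(0,.045)])
g=cv2.cvtColor(w["pixels"],cv2.COLOR_BGR2GRAY)
look("c6")
E
```

```text
pick [-0.01361492 -0.07806783 -0.01569172] [0.49695227 0.32571699 0.04701796]
0.48777035654205547 39.99868869781494
0.48255669030541687 39.998406171798706
over box 0.4863569589777228 39.998422265052795 [ 0.56645379 -0.1460098   0.16002542]
put 0.025999999999999968 [-2.58973096  0.69461469  6.55878647] 0.48708148711391624
True
[(np.float64(323.516288499934), np.float64(219.1981376766078)), (np.float64(324.2270436001141), np.float64(232.12633007757185))]
44.0833
```

View pics/c6.png

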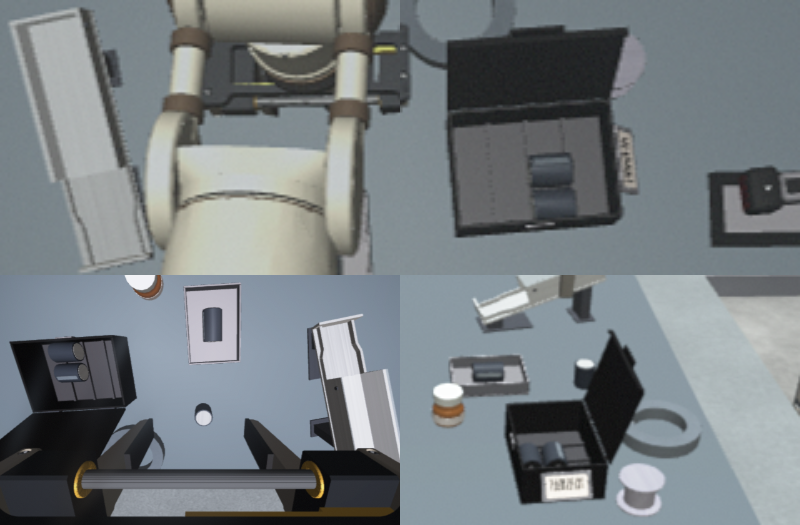

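Can 2 is in, both lie side by side, and the chute is empty. The standing can's top is at wrist pixel (325,227), and the scanner seems to have been shifted. Next I pick the standing can.

```bash
python3 - <<'E'
from look import *
q=down(np.pi/2); p=[.652,.097]
bot.line_to([*p,.08],q)
bot.line_to([*p,.031],max_speed=.08)
bot.set_gripper(.2,40);print(bot.current_opening(),bot.current_grip_force())
bot.line_to([*p,.115],max_speed=.1);print(bot.current_opening())
b=box(-20,35)
for w in([.54,.03],b):
    bot.line_to([*w,.115],QB,max_speed=.2)
print(bot.current_opening(),bot.current_ee_pos())
z=.115
while z>.041:
    z-=.003;bot.line_to([*b,z],max_speed=.06);f=bot.current_contact_force()
    if f[2]>2: break
print(z,f);bot.set_gripper(.46);bot.hold(.3);print(bot.current_opening())
bot.line_to([*b,.16]);bot.goto([.45,.15,.25],QB)
look("c7")
E
```

```text
0.36973509892715256 39.99829351902008
0.3679052767882705
0.36919488546553353 [ 0.54191255 -0.09274985  0.11479681]
0.03999999999999994 [-1.20062612  0.74321409  4.71957828]
0.46051867619442444
58.3917
```

View pics/c7.png

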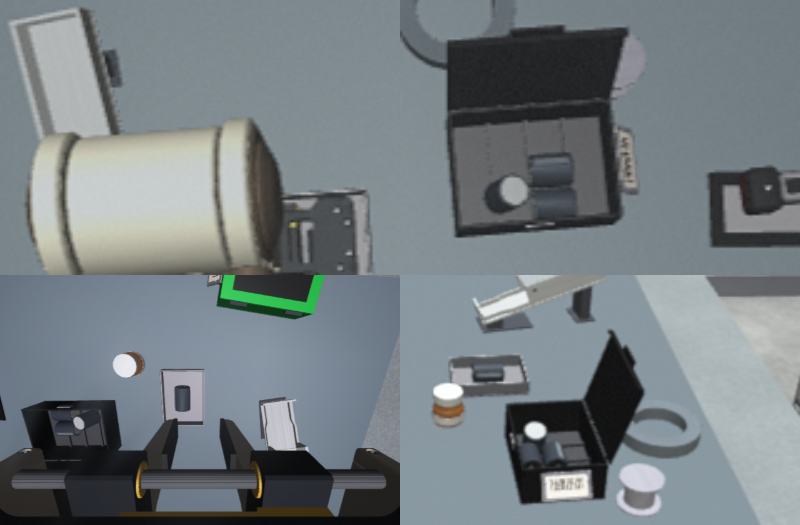

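The standing can now leans on the ribs below the rim, at picture (512,190). All goods are boxed, so I close the lid from behind along its arc.

```bash
cat > lid.py <<'E'
from look import *
bot.set_gripper(0.0,20)
def go(x,z,v=.06): bot.line_to([*box(x,0),z/1e3],max_speed=v)
bot.goto([*box(20,60),.29],QB)
bot.goto([*box(140,0),.29],QB)
go(140,160,.15)
x=140;mx=0
while x>78:
    x-=4;go(x,160);f=bot.current_contact_force();mx=max(mx,np.linalg.norm(f))
    if mx>20: print("F",x,f);break
print(mx,bot.current_ee_pos())
mx=0
for th in np.arange(1.45,-.001,-.05):
    u=np.array([-np.cos(th),np.sin(th)]);n=np.array([np.sin(th),np.cos(th)])
    p=np.array([61,62])+112*u+4*n+[10,0]
    go(p[0],p[1]);f=bot.current_contact_force();mx=max(mx,np.linalg.norm(f))
    if np.linalg.norm(f)>20: print("F",th,f);break
print(mx,th,f,bot.current_ee_pos())
E
python3 - <<'E'
from lid import *
z=66
while bot.current_contact_force()[2]<8 and z>60: z-=.5;go(p[0],z,.02)
print(z,bot.current_contact_force(),bot.current_ee_pos())
bot.hold(.3);go(p[0],100,.1)
bot.goto([.45,.1,.25],QB);look("c8")
E
```

```text
1.5367600224256945 [ 0.63909804 -0.12386824  0.1599597 ]
3.3269485526963303 -1.3322676295501878e-15 [-0.29155271  0.3790069   3.29240603] [ 0.52351599 -0.13004074  0.06681342]
65.5 [-0.88848663 -0.17100239  8.3626213 ] [ 0.52354121 -0.1300674   0.06675047]
75.75
```

View pics/c8.png

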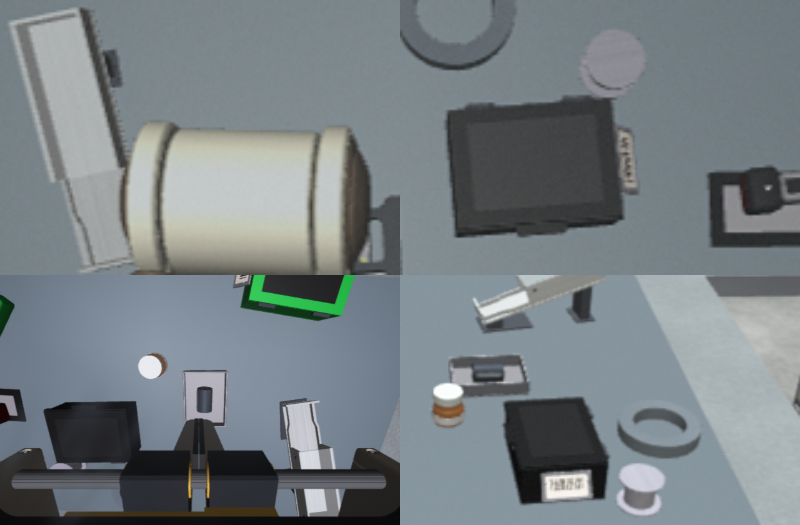

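The lid is shut: hard contact at 8 N, and flush in both views. Next I look at the scanner from above.

```bash
python3 - <<'E'
from look import *
bot.set_gripper(1.0)
bot.goto([.50,-.40,.26],down(-np.pi/2)) if bot.inverse_kinematics([.5,-.4,.26],down(-np.pi/2)) is not None and False else bot.goto([.50,-.40,.26],down(np.pi/2))
w=snap("wrist","w9");t=snap("top")
np.save("w9.npy",dict(w),allow_pickle=True);print(bot.current_joints(),bot.current_clock())
cv2.imwrite("pics/c9.png",np.hstack([w["pixels"][:330,100:540],cv2.resize(t["pixels"][165:225,410:500],(360,330*240//330))[:, :] if 0 else cv2.resize(t["pixels"][165:247,410:500],(360,330))]))
E
```

```text
[-8.61312270e-01  3.00662223e-01  1.34037512e+00  2.21518772e-04
  1.50028082e+00 -2.43381797e+00] 79.05
```

View pics/c9.png

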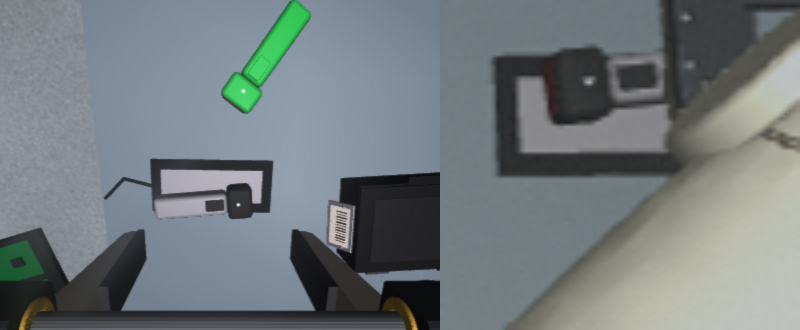

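The wrist view shows the scanner shifted toward the far edge of its pad: handle rear at full-image (254,207), head centre (340,201). The label's middle is at (441,226), and the green scanner is elsewhere.

```bash
python3 - <<'E'
from look import *
w=np.load("w9.npy",allow_pickle=True).item()
o=lambda u,v,z:np.round(onz(w,u+100,v,z)[:2],4)
print("rear top",o(154,195,.036),o(155,217,.036),"front handle",o(226,192,.036),o(227,214,.036))
print("head",o(228,184,.038),o(252,184,.038),o(252,217,.038),o(230,218,.038))
print("label",o(341,226,.04),"corners",[o(*p,.04) for p in((329,200),(355,206),(353,251),(327,247))])
print("pad",[o(*p,.004) for p in((151,159),(271,160),(271,212))])
print(box(0,-84),box(0,-98))
# masks
hsv=cv2.cvtColor(w["pixels"],cv2.COLOR_BGR2HSV);g=hsv[...,2]
print(g[150:222:4,300],g[206,245:360:5])
E
```

```text
rear top [ 0.5299 -0.4876] [ 0.5623 -0.4881] front handle [ 0.5254 -0.3874] [ 0.5577 -0.3857]
head [ 0.5136 -0.3849] [ 0.5135 -0.352 ] [ 0.5614 -0.3504] [ 0.563  -0.3815]
label [ 0.5741 -0.2237] corners [array([ 0.5356, -0.2449]), array([ 0.5443, -0.2077]), array([ 0.613 , -0.2016]), array([ 0.6067, -0.2402])]
pad [array([ 0.4844, -0.4959]), array([ 0.4856, -0.3215]), array([ 0.5654, -0.3173])]
[ 0.56760338 -0.21149972] [ 0.56828728 -0.225483  ]
[164 164 158  52  51 177 187 186 186 186 178  63 161 185 184 179 156 158] [153 153 142 174 176 177 178 180 181 182 181 184 120  59  59  60 146  49
  59  65  57  49  46]
```

```bash
python3 - <<'E'
from look import *
q=down(np.radians(2.5));p=[.543,-.415]
bot.set_gripper(1.0)
bot.goto([*p,.12],q);bot.line_to([*p,.011],max_speed=.08)
print(bot.current_contact_force(),bot.current_ee_pos(),bot.current_joints()[5])
bot.set_gripper(.1,35);print(bot.current_opening(),bot.current_grip_force())
bot.line_to([*p,.05],max_speed=.06);print(bot.current_opening(),bot.current_contact_force())
o=[.5796,-.360]
bot.line_to([*o,.05],down(BY),max_speed=.08);bot.line_to([*o,.031],max_speed=.05)
bot.hold(2.5)
print(bot.current_opening(),bot.current_grip_force(),bot.current_ee_pos(),bot.current_clock())
s=snap("side");t=snap("top");w=snap("wrist")
L=np.array([.573,-.2255,.04]);b=np.array([-.049,.9988,0])
for d in(s,t):
    for k,c in((0,(0,0,255)),(.07,(0,255,0))):
        u,v=proj(d,L-b*k);cv2.circle(d["pixels"],(int(u),int(v)),2,c,1)
cv2.imwrite("pics/c10.png",np.hstack([cv2.resize(s["pixels"][230:380,290:420],(400,460)),cv2.resize(t["pixels"][130:245,380:480],(400,460))]))
E
```

```text
[ 1.05146859 -0.02275988  0.32380924] [ 0.54340404 -0.41539807  0.011757  ] -0.8725687053888274
0.3477221004616645 34.72718596458435
0.3437330488629493 [ 0.13436017  0.33495724 -2.54826301]
0.34518255986636043 34.72850561141968 [ 0.57961852 -0.3599909   0.03102001] 87.9167
```

View pics/c10.png

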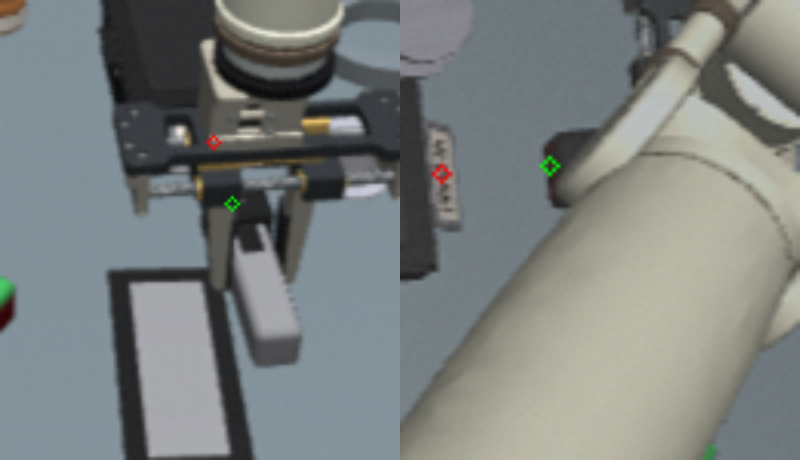

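The top view shows the window at about (556,170), 7 cm from the label's middle at (442,174) and in line with it. It was held still for 2.5 s. Next I return it to the pad.

```bash
python3 - <<'E'
from look import *
q=down(np.radians(-.5));p=[.5236,-.403]
bot.line_to([.5796,-.365,.052],max_speed=.08)
bot.line_to([*p,.052],q,max_speed=.1);print(bot.current_opening())
z=.052
while z>.0095:
    z-=.0015;bot.line_to([*p,z],max_speed=.04)
    f=bot.current_contact_force()
    if f[2]>2: break
print(z,f,bot.current_opening())
bot.set_gripper(.7);bot.hold(.3);bot.line_to([*p,.12],max_speed=.12)
bot.set_gripper(1.0)
bot.goto([.36,-.30,.3],down(np.pi/2));look("c11")
t=snap("top");s=snap("side")
M=[.5236,-.4075,.004]
cv2.imwrite("pics/c11b.png",np.vstack([np.hstack([cv2.resize(t["pixels"][165:225,410:510],(400,240)),cv2.resize(s["pixels"][300:390,290:440],(400,240))]),
 np.hstack([cv2.resize(t["pixels"][100:250,130:400],(400,222)),cv2.resize(s["pixels"][120:300,250:470],(400,222))])]));print(proj(t,M),proj(s,M))
E
```

```text
0.34846668281679594
0.009999999999999967 [-2.64142791  2.08575528  6.66276185] 0.34616679861877137
100.5333
(np.float64(457.0997176269881), np.float64(193.41723084891828)) (np.float64(346.58378246580287), np.float64(347.71652766981094))
```

View pics/c11b.png

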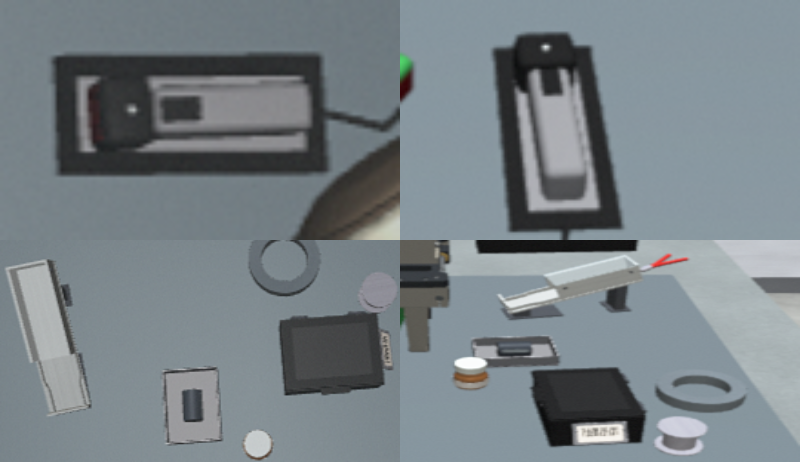

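The scanner lies centred on its pad, the lid is shut and the long can is in the tray. The chute is empty and the bystanders are untouched. I'm handing in.

```bash
python3 -c "
from workcell import bot
print(bot.job_done())"
```

```text
the job is handed in; nothing more can be done
None
```

I handed the job in at about 100 s: the long capacitor is in the reject tray, all three good ones are in the shut black box, the label was aimed at from about 7 cm and held 2.5 s (the robot reports no scan result), and the scanner is back on the middle of its pad.

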